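# Let a wire spool out of its dust-proof dispenser

### The job

Press the dispenser's lever paddle down from above with the fingertips so that the clear lid lifts, and keep it down until the waiting wire spool has rolled out and come to rest at the far end of the chute. Then ease the paddle back up so that the lid closes completely without slamming, and move clear. Pick nothing up: touch neither the spool nor the lid, and leave the things standing around undisturbed.

Things in the scene. Friction and masses are not known exactly. Their poses are not given: they have to be found in the camera images.
- dispenser: Fixed grey spool dispenser on a dark base plate (400 x 100 mm). Origin on the table under the rocking shaft; x runs along the chute to its exit, which points away from the robot or to either side. Shaft along y, 105 mm up. Housing x -15 to 95 mm, 66 mm wide, up to 118 mm high; then a sloping open chute, 38 mm wide inside, to an end wall at x = 241 mm; chute walls 54 mm high.
- paddle_top (a point): Centre of the upper face of the black rubber press paddle (38 mm along x, 40 mm wide, 6 mm thick), on a thin steel lever 114 mm behind the shaft (dispenser -x, away from the chute). Its axes are the lever's. At rest it is about 149 mm above the table.
- lever_turn (a joint): Angle of the rocking lever, with the lid linked to turn alike on the same shaft: 0 = lid closed, paddle up; grows as the paddle is pressed; stop at 0.65 rad = lid fully up. The lid's weight closes it: let go, it falls shut with a slam. Holding it takes roughly 1 to 3 N at the paddle. From about 0.35 rad the lid clears the spool.
- lid: Clear plastic lid in an aluminium frame: a flat top (105 mm long, 66 mm wide) from the shaft towards the exit and a 61 mm front apron bent down, whose lower edge stands before the spool. Origin at the shaft's middle; x towards the exit, z up when closed. Tilts with the lever.
- lid_edge (a point): Middle of the lower edge of the lid's front apron; 44 mm above the table when closed, about 75 mm higher when fully up.
- spool_center (a point): Centre of the waiting wire spool: aluminium flanges 40 mm in diameter, 30 mm wide, brass-coloured winding, 60 to 130 g, axis across the chute. At the start it rests against the inside of the lid's apron (dispenser x about 78 mm); it rolls down by itself when the lid clears it.
- dish: Bystander: open glass dish, 90 mm across, 22 mm high, loose; origin at the middle of its underside.
- jar: Bystander: small amber glass jar with a black cap, 48 mm across, 60 mm high, loose; origin at the middle of its underside.
- carrier_tray: Bystander: black divided chip-carrier tray, 100 x 80 x 18 mm, loose; origin at the middle of its underside.
- empty_spool: Bystander: another aluminium spool standing on its flange, 40 mm across, 30 mm high, loose; origin at the middle of its underside.
- lever: The lever with its paddle; origin at the shaft's middle, axes as the dispenser's at rest. At rest the paddle slopes 0.325 rad, its end away from the shaft higher; half-way down level (about 111 mm up); at the stop about 73 mm up. It moves in an arc about the shaft, so a vertical press at its centre stays on it.
- spool: The waiting wire spool itself, origin at its centre; it turns as it rolls. At the chute's end its centre lies at about dispenser x = 220 mm, 36 mm above the table.

How it is judged (in metres and radians):
On the way, in this order (a step that is already met when the one before it is completed fails the run):
1. the lid is being lifted by the fingers pressing the paddle (value of joint lever_turn above 0.12 rad and contact force between the fingers and lever above 0.3 N), for 0.04 s.
2. the spool has rolled out and lies still at the chute's end while the lid is kept up (value of joint lever_turn above 0.25 rad and linear speed of spool below 0.03 m/s and x of spool_center in the frame of dispenser between 0.19 and 0.24 m and y of spool_center in the frame of dispenser between -0.02 and 0.02 m and z of spool_center in the frame of dispenser below 0.055 m), for 0.2 s.
At the end, for the whole second after the job is handed in: The lid is closed (lever within 0.03 rad of 0) and at rest, and the spool lies still in the chute's end (centre 190 to 240 mm from the shaft along the chute, between the walls) (value of joint lever_turn below 0.03 rad and velocity of joint lever_turn above -0.1 rad/s and linear speed of spool below 0.03 m/s and x of spool_center in the frame of dispenser between 0.19 and 0.24 m and y of spool_center in the frame of dispenser between -0.02 and 0.02 m and z of spool_center in the frame of dispenser below 0.055 m); the robot touches nothing.
It fails at once if the lid slams: it falls faster than 1.5 rad/s (about 0.18 m/s at the paddle) in the last 0.2 rad before closing (value of joint lever_turn below 0.2 rad and velocity of joint lever_turn below -1.5 rad/s).
It fails at once if the robot touches the lid (contact force between any of the fingers, the arm and lid above 0.5 N).
It fails at once if the robot touches the spool (contact force between any of the fingers, the arm and spool above 0.3 N).
It fails at once if the spool is lifted out of the dispenser (z of spool_center in the frame of dispenser above 0.1 m).
It fails at once if a bystander is moved more than 15 mm (distance of any of dish, jar, carrier_tray, empty_spool from where it was at the start of the episode above 0.015 m).
It also fails if it takes over 35 s, if anything falls off the work surface, if the arm or the gripper's body presses on something with over 40 N, if the wrist force passes 120 N, or if a joint passes its speed limit or range.

### The arm

A 7-joint arm with a two-finger parallel gripper is mounted at the origin on the work surface. World frame = base frame: x ahead of the robot, y to its left, z up, the work surface at z = 0. Lengths are in mm, angles in rad, forces in N, time in s.
With the tool pointing down it reaches from about 400 to 900 mm from the base axis. Payload 5.5 kg.
Tool frame: the origin (TCP) lies midway between the tips of the shut fingers; the grasp point (between the pads) lies 19 mm behind it; z points along the fingers, y is the direction in which the jaws open and shut (so a half turn about z gives the same grasp; the last joint's range is limited). The gripper opens to 85 mm and grips with 20 to 120 N. Pads are 22 mm wide; open, the fingers measure 114 mm over their backs; the gripper's body (76 mm by 85 mm) begins 54 mm behind the grasp point. The pads swing forward as they close: fully open they stand 13 mm farther back than shut.
Start: joints at [-1.054, 0.501, -0.427, 1.55, 0.221, 1.138, -0.21], TCP at [163.165, 629.188, 195.61] pointing down, gripper open.
Joint ranges: [-2.88, 2.88], [-0.31, 2.03], [-1.54, 1.56], [0.2, 2.42], [-1.41, 4.55], [0.19, 2.02], [-2.57, 2.57]. Speed limits (rad/s): [2.57, 2.57, 3.14, 3.14, 3.14, 3.14, 3.14].

### API

Orientations are given as a 3x3 rotation matrix whose columns are the frame's x, y, z axes.
In Python, from cell import * gives the robot as it stands.
- The arm moves only by the shell command python3 -m pendant 'ROWS' [FORCE]. ROWS is JSON, a list of rows, each an object with "translation": the shift along the tool's x, y, z in cm, a list of three; "yaw": the turn about the tool's z in degrees; "jaw": the finger opening in cm, from 0 to 8.54. A call has 1 to 20 rows; each row is the pose to reach, as a shift and turn from the pose commanded when the call began, along the tool's axes at that moment; what a row does not reach only later rows make up. A row lasts 1/10 s, in which the tool goes at most 50 mm and 8.59 degrees, less where a joint would pass 70% of its speed; a pose out of reach is approached as far as the arm can. A call with a gripper value outside its range is refused whole. The fingers move at their own pace and stop on an object; FORCE is the grip in N (left out, the last holds). Time passes only in rows, so rows that repeat a pose let the fingers close. It gives the time, the measured TCP pose, the force and the opening at its end, in the units of the state.
- sense(): the state, without advancing time (a new reading comes with each control period).
- grab_frame(name): name is "side" or "top"; returns the picture (480x640x3 uint8, blue, green, red); there is no depth.
- camera_params(name): a dict with "fx", "fy", "cx", "cy" (pixels), "k1" (the pictures are not rectified: a ray, as slopes to the right and down, at radius r is drawn at 1 + k1 r^2 times it, then the intrinsics apply), "world_from_camera" (4x4, takes a point from camera to world coordinates). Camera axes: x right, y down, z forward; pixel columns grow to the right and rows downward; lengths in mm; the calibration is good to about 2 mm. A picture is of the moment at which its call begins. camera_params takes no time and is no camera call.
- sign_off(): hands the job in, once; it reports no verdict.
Trained networks look in the newest picture that a camera, given by its name, has taken for a name from the list of things; names that differ only in an ending like _2 or _b are one class to them, and where a whole thing is asked for, a point or a joint stands for the part that bears it (a point fixed in the world has none). Each returns a list of dicts, best first, with "confidence" (0 to 1); they miss things now and then, are a little off and sometimes report something else, mostly with a low value. They report only what shows in the picture. A call takes as long as a camera call.
- outline_of(camera, query): "pixels" (480x640 bool, what is visible of it) and "extent" ([left, top, right, bottom] in pixels, round what is visible of it).
The state is a dict: "clock": time; "joint_pos": joint angles; "joint_velocities": joint speeds; "joint_efforts": joint torques, N m; "tool_pos": TCP position; "ee_rot": TCP orientation; "force": force on the tool from outside, world axes, zero at the start; "moment": the same for the moment, N m; "gripper_width": finger opening in mm.
Only numpy, scipy, OpenCV 4.12 (cv2) and the standard library are available. Lean on these libraries where they do the work, as an engineer would, in place of code of your own. Each camera call takes 0.05 s, during which the arm holds its last target.

## Working session

There is one attempt and no reset: what is moved stays moved. The work goes in short steps, Python scripts to look and compute and a shell command to move; the robot and the scene stay as the last step left them, time stands still between calls to the robot, and variables do not carry over. Pictures are saved under pics/ and viewed, and the job is handed in when it is done.

```bash
mkdir -p pics
python3 - <<'E'
from cell import *
import cv2
for n in("side","top"):
    cv2.imwrite(f"pics/{n}0.png",grab_frame(n)); p=camera_params(n); print(n,p)
    for q in("paddle_top","dispenser","lid","spool"):
        for d in outline_of(n,q)[:2]: print(q,round(d["confidence"],2),d["extent"])
s=sense(); print(s)
E
```

```text
side {'fx': 533.5105389070613, 'fy': 533.5105389070613, 'cx': 327.7641169676111, 'cy': 238.65551339801775, 'k1': -0.0076513758842964895, 'world_from_camera': array([[ 9.95471020e-01, -3.08111915e-02,  8.99339729e-02,
         5.00068890e+02],
       [-9.34951123e-02, -4.88547935e-01,  8.67513446e-01,
        -8.12688234e+02],
       [ 1.72079338e-02, -8.71992882e-01, -4.89216006e-01,
         6.08705664e+02],
       [ 0.00000000e+00,  0.00000000e+00,  0.00000000e+00,
         1.00000000e+00]])}
paddle_top 0.66 [291.5, 187.9, 326.7, 235.5]
dispenser 0.82 [279.2, 181.5, 372.6, 365.7]
lid 0.83 [300.0, 234.3, 343.3, 291.1]
top {'fx': 445.19743712183373, 'fy': 445.19743712183373, 'cx': 320.1147175331529, 'cy': 236.6174103555262, 'k1': -0.10105416372093153, 'world_from_camera': array([[ 5.65557745e-03, -9.85358852e-01,  1.70399373e-01,
         4.73930188e+02],
       [-9.99705247e-01, -1.54804723e-03,  2.42285423e-02,
         7.13053024e+01],
       [-2.36100223e-02, -1.70486174e-01, -9.85077170e-01,
         9.30244344e+02],
       [ 0.00000000e+00,  0.00000000e+00,  0.00000000e+00,
   
[... 254 characters left out ...]
ities': array([ 4.43010550e-05, -8.52925569e-04, -9.35711996e-04, -8.69470412e-04,
        1.27586153e-04,  1.44412849e-03, -1.59475687e-03]), 'joint_efforts': array([ 2.61719731e-03, -5.68830693e+01, -5.80294758e+00, -2.81052142e+01,
        1.27172121e-02,  3.22664353e-03, -5.35072871e-06]), 'tool_pos': array([163.17674228, 629.13474236, 195.5527529 ]), 'ee_rot': array([[-9.67959926e-01,  2.51104718e-01, -5.32970615e-05],
       [ 2.51104721e-01,  9.67959923e-01, -8.44414212e-05],
       [ 3.03857803e-05, -9.51190556e-05, -9.99999995e-01]]), 'force': array([-0.32852305, -0.28941597,  0.14987504]), 'moment': array([-0.0095687 ,  0.03727075,  0.03610918]), 'gripper_width': 85.59542382088404}
```

View pics/side0.png

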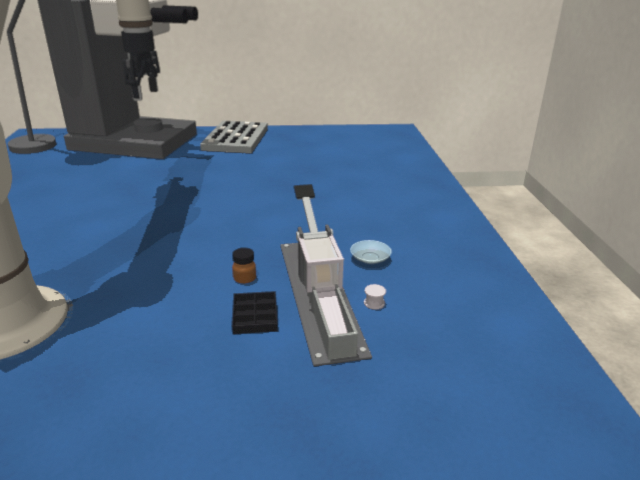

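View pics/top0.png

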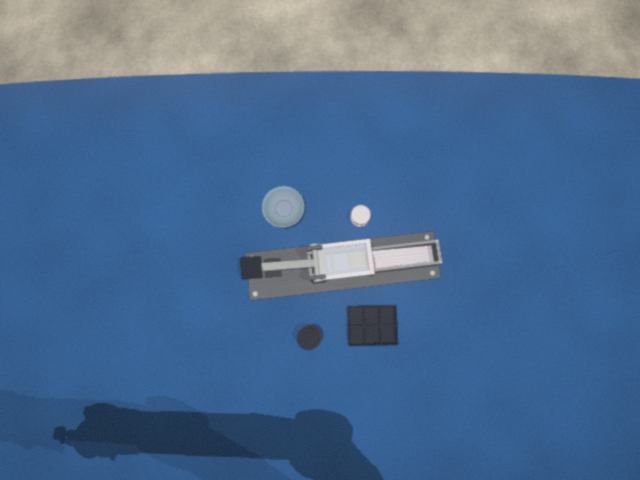

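The top view shows the chute exiting to the image right (world -y), with the paddle at about (251,267) and the dish up-left of it at (283,207). In the side view the paddle is at about (304,191). Next I'll measure it.

```bash
cat > h.py <<'E'
from cell import *
import cv2, numpy as np
def ray(n,u,v):
    p=camera_params(n); K=np.array([[p["fx"],0,p["cx"]],[0,p["fy"],p["cy"]],[0,0,1]])
    q=cv2.undistortPoints(np.array([[[u,v]]],float),K,np.array([p["k1"],0,0,0,0]))[0,0]
    T=p["world_from_camera"]; return T[:3,3],T[:3,:3]@np.array([q[0],q[1],1])
def at(n,u,v,z):
    o,d=ray(n,u,v); return o+d*(z-o[2])/d[2]
def tri(a,b):
    (o1,d1),(o2,d2)=ray("side",*a),ray("top",*b)
    A=np.stack([d1,-d2],1); t=np.linalg.lstsq(A,o2-o1,rcond=None)[0]
    p,q=o1+d1*t[0],o2+d2*t[1]; return (p+q)/2,np.linalg.norm(p-q)
def px(n,P):
    p=camera_params(n);T=np.linalg.inv(p["world_from_camera"]);c=T[:3,:3]@np.array(P,float)+T[:3,3]
    x,y=c[:2]/c[2];s=1+p["k1"]*(x*x+y*y);return p["fx"]*x*s+p["cx"],p["fy"]*y*s+p["cy"]
E
python3 - <<'E'
from h import *
t=cv2.imread("pics/top0.png"); s=cv2.imread("pics/side0.png")
cv2.imwrite("pics/t_crop.png",cv2.resize(t[220:310,230:450],None,fx=3.6,fy=3.6,interpolation=cv2.INTER_CUBIC))
cv2.imwrite("pics/s_crop.png",cv2.resize(s[175:375,250:400],None,fx=3,fy=3,interpolation=cv2.INTER_CUBIC))
print(tri((304,191),(251,267)))
print(at("top",251,267,149),at("side",304,191,149))
E
```

```text
(array([554.34724478, 213.11622293, 146.88848891]), np.float64(0.20389567838892342))
[554.23268922 212.73511466 149.        ] [553.99691182 208.40401787 149.        ]
```

View pics/t_crop.png

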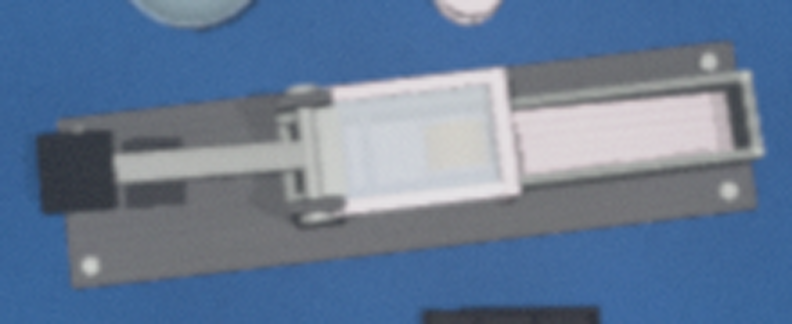

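View pics/s_crop.png

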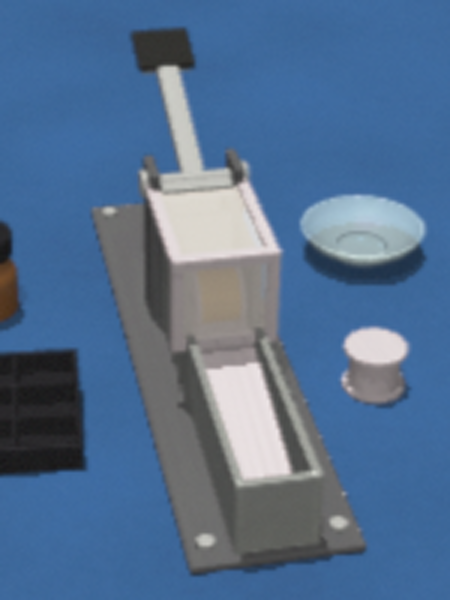

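Run:
```python
from h import *
c=lambda u,v:(230+u/3.6,220+v/3.6)
P=at("top",*c(78,171),149);E=at("top",*c(756.5,113.5),54)
print(P,E,np.linalg.norm((P-E)[:2]),"expect ~357-360")
d=(E-P)[:2];d/=np.linalg.norm(d);print("dir",d,np.degrees(np.arctan2(d[1],d[0])))
sh=P[:2]+114*d;print("shaft",sh,at("top",*c(311,155),107))
y=np.array([-d[1],d[0]])
for a,b in((19,20),(19,-20),(-19,-20),(-19,20)):
  Q=[*(P[:2]-a*d*.95+b*y),149+a*.32]; print(np.round(px("side",Q),1),np.round(px("top",Q),1))
st=sense();R=st["ee_rot"];p=st["tool_pos"]
for z in(200,153): print("shift cm",R.T@(np.array([P[0],P[1],z])-p)/10)
# yaw to make tool x along dispenser axis
x=R[:2,0];print("tool x ang",np.degrees(np.arctan2(x[1],x[0])))
```

```text
[553.3497717  211.51667697 149.        ] [ 595.785909   -146.07513373   54.        ] 360.1009980873627 expect ~357-360
dir [ 0.1178451  -0.99303199] -83.23224669286422
shaft [566.78411284  98.31103012] [566.44310974  98.20002831 107.        ]
[311.4 183.7] [240.  257.1]
[292.8 185. ] [241.9 279.6]
[295.6 197.3] [263.3 277.9]
[314.6 195.9] [261.2 255.7]
shift cm [-48.25375895 -30.62636849  -0.44327779]
shift cm [-48.25390176 -30.62592143   4.25672219]
tool x ang 165.4571064599423
```

Both views agree: the paddle-to-end-wall distance is 360 mm, and the reprojected corners match the picture. I'll shut the fingers and go above the paddle.

```bash
python3 -m pendant '[{"translation":[-2,-1.3,-0.5],"yaw":3,"jaw":0},{"translation":[-5,-3.2,-0.5],"yaw":8,"jaw":0},{"translation":[-9,-5.7,-0.5],"yaw":13,"jaw":0},{"translation":[-13,-8.2,-0.5],"yaw":18,"jaw":0},{"translation":[-17,-10.8,-0.5],"yaw":24,"jaw":0},{"translation":[-21,-13.3,-0.5],"yaw":30,"jaw":0},{"translation":[-25,-15.9,-0.5],"yaw":36,"jaw":0},{"translation":[-29,-18.4,-0.5],"yaw":42,"jaw":0},{"translation":[-33,-20.9,-0.5],"yaw":48,"jaw":0},{"translation":[-37,-23.5,-0.5],"yaw":54,"jaw":0},{"translation":[-41,-26,-0.5],"yaw":60,"jaw":0},{"translation":[-44.5,-28.2,-0.5],"yaw":65,"jaw":0},{"translation":[-47,-29.8,-0.5],"yaw":68,"jaw":0},{"translation":[-48.2,-30.6,-0.5],"yaw":68.7,"jaw":0},{"translation":[-48.2,-30.6,-0.5],"yaw":68.7,"jaw":0},{"translation":[-48.2,-30.6,-0.5],"yaw":68.7,"jaw":0},{"translation":[-48.2,-30.6,-0.5],"yaw":68.7,"jaw":0}]'
python3 - <<'E'
from h import *
P=np.array([553.6,211.8])
st=sense();R=st["ee_rot"];p=st["tool_pos"];print(st["clock"],p,R.round(3),st["joint_pos"].round(2),st["force"],st["gripper_width"])
print(R.T@(np.array([*P,150])-p)/10)
for n in("side","top"):
  f=grab_frame(n);u,v=map(int,px(n,p));cv2.imwrite(f"pics/{n}1.png",cv2.resize(f[v-60:v+60,u-80:u+80],None,fx=4,fy=4))
E
```

```text
clock: 2.2
tool_pos: [551.3, 214.4, 200.6]
ee_rot: [[-0.122, 0.993, -0.001], [0.993, 0.122, 0.001], [0.001, -0.001, -1.0]]
force: [-0.1, 0.7, 0.4]
gripper_width: 0.2
2.2 [551.34461247 214.36678658 200.60972109] [[-0.122  0.993 -0.001]
 [ 0.993  0.122  0.001]
 [ 0.001 -0.001 -1.   ]] [-0.41  0.36 -0.01  1.71  0.    1.07 -0.3 ] [-0.11184913  0.71294519  0.36803106] 0.22444340371689078
[-0.28848463  0.1965236   5.0604689 ]
```

View pics/side1.png

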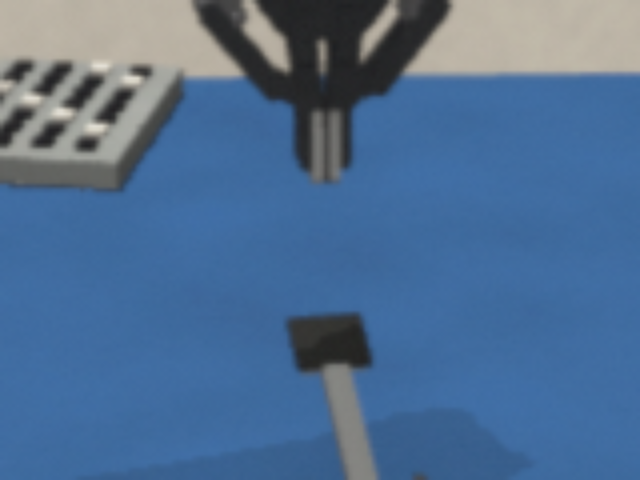

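View pics/top1.png

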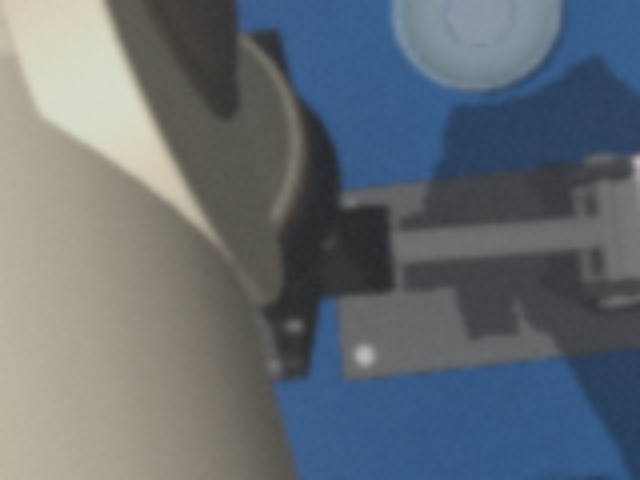

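The side view shows the shut fingertips at crop (325,180), lined up sideways with the paddle at (330,340). The top view confirms them over its rear part, with the arm covering some of it. I'll make a small correction and press smoothly.

```bash
python3 -m pendant '[{"translation":[-0.3,0.2,1],"yaw":0,"jaw":0},{"translation":[-0.3,0.2,2.5],"yaw":0,"jaw":0},{"translation":[-0.3,0.2,3.8],"yaw":0,"jaw":0},{"translation":[-0.3,0.2,4.5],"yaw":0,"jaw":0},{"translation":[-0.3,0.2,4.9],"yaw":0,"jaw":0},{"translation":[-0.3,0.2,5.3],"yaw":0,"jaw":0},{"translation":[-0.3,0.2,5.7],"yaw":0,"jaw":0},{"translation":[-0.3,0.2,6.1],"yaw":0,"jaw":0},{"translation":[-0.3,0.2,6.5],"yaw":0,"jaw":0},{"translation":[-0.3,0.2,6.9],"yaw":0,"jaw":0},{"translation":[-0.3,0.2,6.9],"yaw":0,"jaw":0}]'
python3 - <<'E'
from h import *
st=sense();p=st["tool_pos"];print(st["clock"],p,st["force"])
f=grab_frame("side");cv2.imwrite("pics/side2.png",cv2.resize(f[130:380,220:440],None,fx=2.4,fy=2.4))
E
```

```text
clock: 3.4
tool_pos: [554.8, 209.1, 131.0]
ee_rot: [[-0.118, 0.993, -0.001], [0.993, 0.118, -0.0], [-0.0, -0.001, -1.0]]
force: [-0.5, -0.5, -0.7]
gripper_width: -0.2
3.4 [554.836677   209.06534679 130.95233267] [-0.47040882 -0.51221975 -0.72476951]
```

View pics/side2.png

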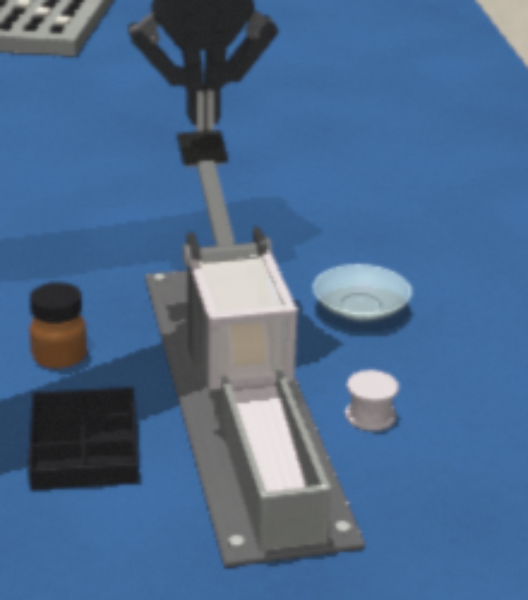

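Run:
```python
from h import *
st=sense();p=st["tool_pos"];print(st["clock"],p,st["force"],px("side",p),px("side",[553.6,211.8,149]))
f=grab_frame("side");a=cv2.imread("pics/side0.png")
cv2.imwrite("pics/side3.png",np.hstack([cv2.resize(x[150:300,270:370],None,fx=4,fy=4) for x in(a,f)]))
for d in outline_of("side","paddle_top")[:2]: print(d["confidence"],d["extent"])
```

```text
3.45 [555.06637507 209.1645065  131.32176737] [-0.2192398  -0.03936982 -0.15194968] (np.float64(304.5251141077089), np.float64(198.51595195503228)) (np.float64(303.7219903745076), np.float64(190.33860411968575))
0.63 [291.9, 186.1, 328.1, 235.8]
0.55 [352.0, 240.0, 389.4, 262.9]
```

View pics/side3.png

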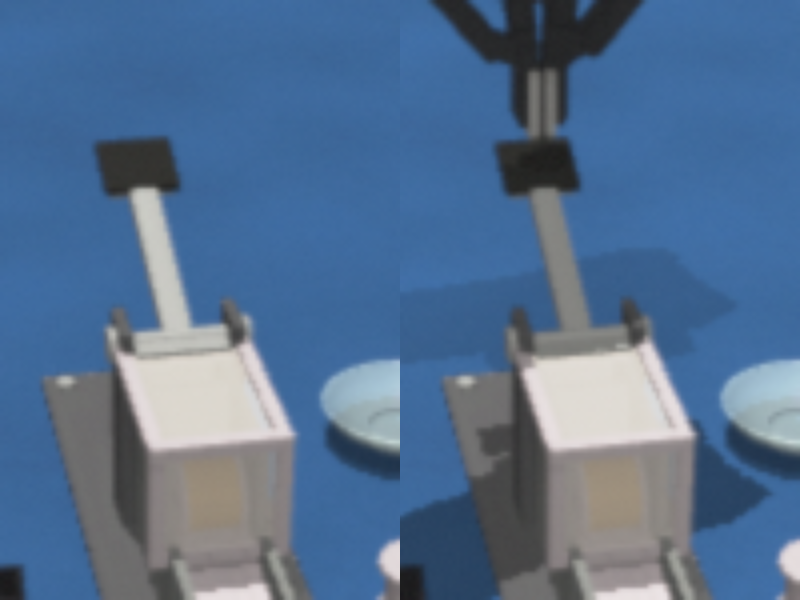

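Run:
```python
from h import *
print(px("side",[163.2,629.1,195.6]),px("side",[163.2,629.1,208]))
print("top tcp pred",px("top",[554.8,209.1,131]))
for d in outline_of("top","paddle_top")[:2]: print(d["confidence"],d["extent"])
f=grab_frame("top");g=grab_frame("side")
a=cv2.imread("pics/side0.png");cv2.imwrite("pics/s4.png",np.hstack([cv2.resize(a[30:130,90:190],None,fx=4,fy=4),cv2.resize(g[100:200,255:355],None,fx=4,fy=4)]))
cv2.imwrite("pics/top4.png",cv2.resize(f[180:330,180:380],None,fx=4,fy=4))
```

```text
(np.float64(149.00875303268342), np.float64(113.63849175947782)) (np.float64(148.3303489321414), np.float64(109.0407975763776))
top tcp pred (np.float64(254.75021078307452), np.float64(267.7253847069706))
0.69 [244.3, 248.5, 319.6, 280.8]
```

View pics/s4.png

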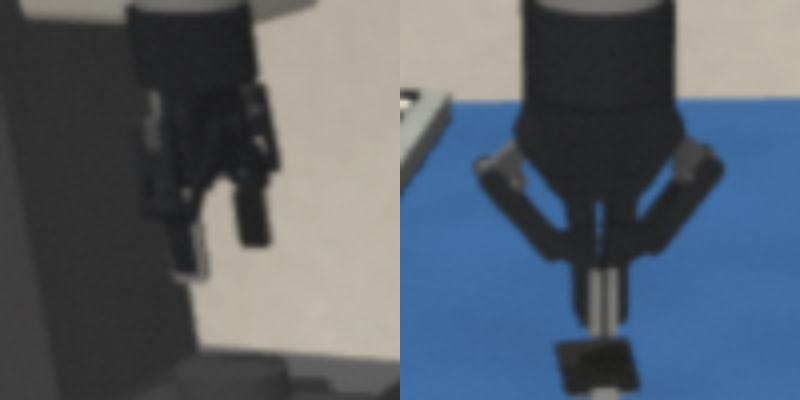

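View pics/top4.png

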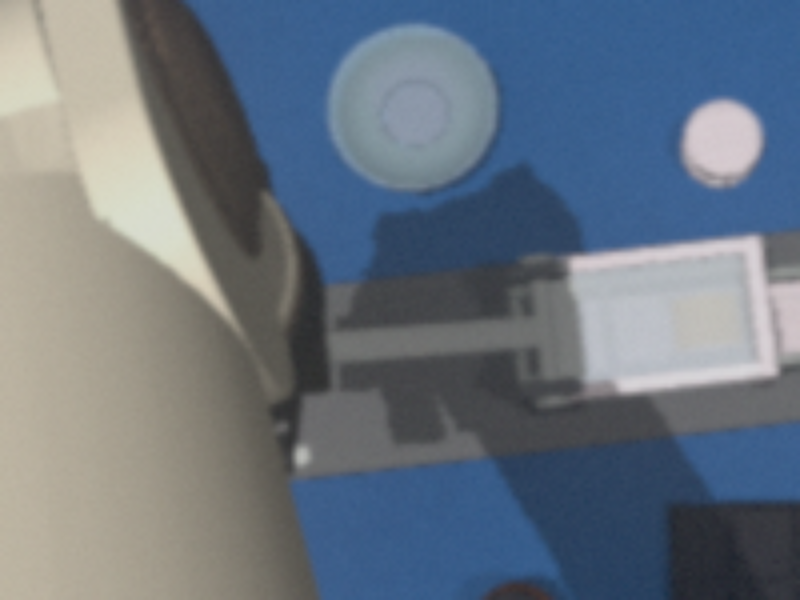

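Run:
```python
from h import *
from scipy.optimize import least_squares
obs=[((163.2,629.1,208.5),(145.5,94.8)),((551.3,214.4,200.6),None),((554.8,209.1,131),(255+205.5/4-0.5,100+336/4))]
print([np.round(px("side",o[0]),1) for o in obs])
c=px("side",obs[1][0]);obs[1]=(obs[1][0],(int(c[0])-80+326/4,int(c[1])-60+182/4))
print(obs)
r=lambda d:np.concatenate([np.array(px("side",np.array(o[0])+d))-o[1] for o in obs])
s=least_squares(r,[0,0,0]);print(s.x,s.fun.round(1))
for k in("z","y"):
    g=(lambda t:r([t[0],0,t[1]])) if k=="z" else (lambda t:r([t[0],t[1],0]))
    s=least_squares(g,[0,0]);print(k,s.x,s.fun.round(1))
```

```text
[array([148.3, 108.9]), array([302.4, 166.8]), array([304.4, 198.7])]
[((163.2, 629.1, 208.5), (145.5, 94.8)), ((551.3, 214.4, 200.6), (303.5, 151.5)), ((554.8, 209.1, 131), (305.875, 184.0))]
[  1.89940175 -17.63791564  40.6202918 ] [-0.1  0.4  0.2 -0.6 -0.1  0.2]
z [ 1.55518048 34.43308431] [ 1.5  1.1 -0.4 -0.7 -0.8 -0.4]
y [-0.33239351 80.63969466] [ 8.4  6.  -3.2  1.6 -3.6 -0.6]
```

The side pictures put the fingertips about 35–40 mm higher than the reported TCP, in all three poses. That fits the lack of contact at a reported z of 131. The dispenser's known heights fit the cameras, so I'll trust the pictures and feel downwards in small steps.

```bash
python3 -m pendant '[{"translation":[0,0,0.4],"yaw":0,"jaw":0},{"translation":[0,0,0.8],"yaw":0,"jaw":0},{"translation":[0,0,1.2],"yaw":0,"jaw":0},{"translation":[0,0,1.6],"yaw":0,"jaw":0},{"translation":[0,0,2.0],"yaw":0,"jaw":0},{"translation":[0,0,2.0],"yaw":0,"jaw":0}]'
python3 - <<'E'
from h import *
st=sense();p=st["tool_pos"];print(st["clock"],p,st["force"])
f=grab_frame("side");a=cv2.imread("pics/side0.png")
cv2.imwrite("pics/side5.png",np.hstack([cv2.resize(x[150:300,270:370],None,fx=4,fy=4) for x in(a,f)]))
E
```

```text
clock: 4.3
tool_pos: [555.1, 209.4, 111.1]
ee_rot: [[-0.118, 0.993, -0.0], [0.993, 0.118, -0.0], [0.0, -0.0, -1.0]]
force: [0.3, -0.1, 0.8]
gripper_width: 0.2
4.3 [555.05057716 209.37713526 111.06647606] [ 0.29463951 -0.14570907  0.83457219]
```

View pics/side5.png

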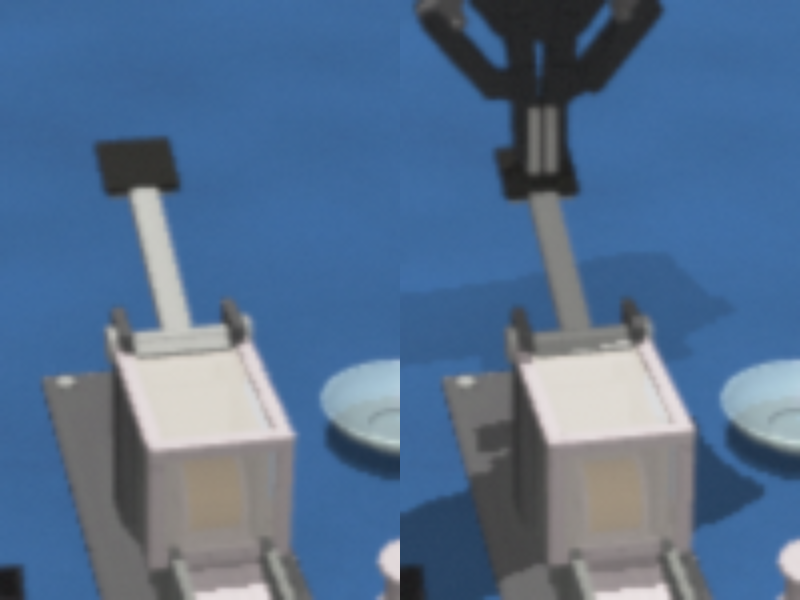

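Now the tip at crop (543,173) sits in the middle of the paddle's face. The paddle has just begun to sink, and the force reads 0.8 N. I'll keep pressing.

```bash
python3 -m pendant '[{"translation":[0,0,0.3],"yaw":0,"jaw":0},{"translation":[0,0,0.7],"yaw":0,"jaw":0},{"translation":[0,0,1.1],"yaw":0,"jaw":0},{"translation":[0,0,1.5],"yaw":0,"jaw":0},{"translation":[0,0,1.9],"yaw":0,"jaw":0},{"translation":[0,0,2.3],"yaw":0,"jaw":0},{"translation":[0,0,2.7],"yaw":0,"jaw":0},{"translation":[0,0,3.0],"yaw":0,"jaw":0}]'
python3 - <<'E'
from h import *
st=sense();p=st["tool_pos"];print(st["clock"],p,st["force"])
f=grab_frame("side");a=cv2.imread("pics/side0.png")
cv2.imwrite("pics/side6.png",np.hstack([cv2.resize(x[150:300,270:370],None,fx=4,fy=4) for x in(a,f)]))
E
```

```text
clock: 5.15
tool_pos: [555.1, 209.3, 81.1]
ee_rot: [[-0.118, 0.993, -0.0], [0.993, 0.118, -0.0], [-0.0, -0.0, -1.0]]
force: [0.3, 1.6, 2.4]
gripper_width: -0.3
5.15 [555.11844383 209.25406991  81.1152228 ] [0.28620925 1.57436021 2.37806689]
```

View pics/side6.png

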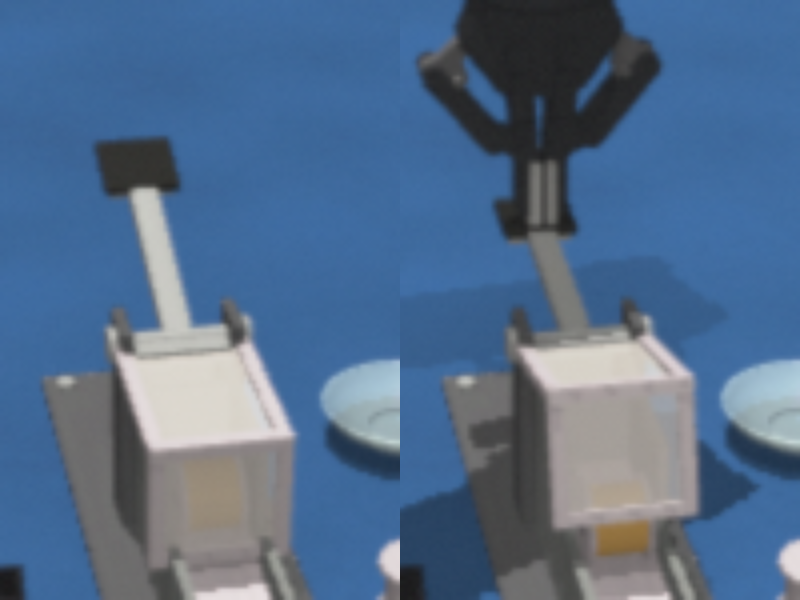

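The lid is rising and the spool is in view behind it. The tip is slightly shaft-ward on the paddle, so I'll ease it 5 mm outward while pressing further, then hold.

```bash
python3 -m pendant '[{"translation":[0.1,0,0.3],"yaw":0,"jaw":0},{"translation":[0.2,0,0.7],"yaw":0,"jaw":0},{"translation":[0.3,0,1.1],"yaw":0,"jaw":0},{"translation":[0.4,0,1.5],"yaw":0,"jaw":0},{"translation":[0.5,0,1.9],"yaw":0,"jaw":0},{"translation":[0.5,0,2.3],"yaw":0,"jaw":0},{"translation":[0.5,0,2.6],"yaw":0,"jaw":0},{"translation":[0.5,0,2.6],"yaw":0,"jaw":0},{"translation":[0.5,0,2.6],"yaw":0,"jaw":0},{"translation":[0.5,0,2.6],"yaw":0,"jaw":0},{"translation":[0.5,0,2.6],"yaw":0,"jaw":0},{"translation":[0.5,0,2.6],"yaw":0,"jaw":0},{"translation":[0.5,0,2.6],"yaw":0,"jaw":0},{"translation":[0.5,0,2.6],"yaw":0,"jaw":0},{"translation":[0.5,0,2.6],"yaw":0,"jaw":0}]'
python3 - <<'E'
from h import *
st=sense();p=st["tool_pos"];print(st["clock"],p,st["force"])
f=grab_frame("side")
cv2.imwrite("pics/side7.png",cv2.resize(f[165:365,250:400],None,fx=3,fy=3))
for q in ("spool","spool_center"):
  for d in outline_of("side",q)[:2]: print(d["confidence"],d["extent"])
E
```

```text
clock: 6.7
tool_pos: [554.5, 214.4, 55.6]
ee_rot: [[-0.118, 0.993, -0.0], [0.993, 0.118, 0.0], [0.0, -0.0, -1.0]]
force: [-1.0, 0.0, 1.1]
gripper_width: -0.2
6.7 [554.46360818 214.43717675  55.61450274] [-0.96640614  0.02281102  1.07536908]
0.74 [329.2, 322.2, 352.7, 333.4]
0.62 [326.3, 320.5, 347.8, 334.9]
```

View pics/side7.png

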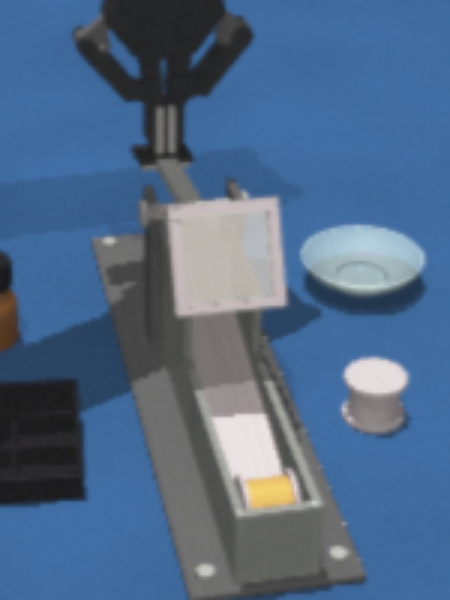

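The spool lies at the chute's end at crop (270,490), and the lid is well up. I'll hold a little longer and confirm it is at rest.

```bash
python3 -m pendant '[{"translation":[0,0,0],"yaw":0,"jaw":0},{"translation":[0,0,0],"yaw":0,"jaw":0},{"translation":[0,0,0],"yaw":0,"jaw":0},{"translation":[0,0,0],"yaw":0,"jaw":0},{"translation":[0,0,0],"yaw":0,"jaw":0},{"translation":[0,0,0],"yaw":0,"jaw":0}]'
python3 - <<'E'
from h import *
f=grab_frame("side");g=grab_frame("top")
o=cv2.imread("pics/side7.png")
n=cv2.resize(f[165:365,250:400],None,fx=3,fy=3);print("diff",cv2.absdiff(o,n)[430:520,220:310].mean(),cv2.absdiff(o,n)[:60].mean())
for c in("side","top"):
  for d in outline_of(c,"spool")[:2]:
    v,u=np.nonzero(d["pixels"]);W=at(c,u.mean(),v.mean(),45 if c=="side" else 50)
    D=np.array([.1178,-.993]);r=W[:2]-[566.6,98.3];print(c,round(d["confidence"],2),d["extent"],"x",r@D,"y",r@[.993,.1178])
E
```

```text
clock: 7.45
tool_pos: [554.6, 214.4, 55.6]
ee_rot: [[-0.118, 0.993, -0.0], [0.993, 0.118, 0.0], [0.0, 0.0, -1.0]]
force: [-1.1, 1.1, 1.5]
gripper_width: -0.4
diff 0.43580246913580245 0.8344814814814815
side 0.78 [327.5, 321.0, 352.4, 334.3] x 216.81724691723832 y 1.7723713493489517
top 0.76 [418.5, 244.7, 434.0, 264.6] x 216.67211713157343 y -1.3763018702428758
top 0.21 [258.9, 250.8, 322.1, 281.2] x -48.4284315716869 y 6.2897651387180415
```

The spool is still, at dispenser x ≈ 217 mm and y ≈ 0. I'll ease the paddle up at about 35 mm/s.

```bash
python3 -m pendant '[{"translation":[0,0,-0.1],"yaw":0,"jaw":0},{"translation":[0,0,-0.3],"yaw":0,"jaw":0},{"translation":[0,0,-0.6],"yaw":0,"jaw":0},{"translation":[0,0,-0.9],"yaw":0,"jaw":0},{"translation":[0,0,-1.2],"yaw":0,"jaw":0},{"translation":[0,0,-1.5],"yaw":0,"jaw":0},{"translation":[0,0,-1.8],"yaw":0,"jaw":0},{"translation":[0,0,-2.1],"yaw":0,"jaw":0},{"translation":[0,0,-2.4],"yaw":0,"jaw":0},{"translation":[0,0,-2.7],"yaw":0,"jaw":0},{"translation":[0,0,-3.0],"yaw":0,"jaw":0},{"translation":[0,0,-3.3],"yaw":0,"jaw":0},{"translation":[0,0,-3.5],"yaw":0,"jaw":0}]'
python3 -m pendant '[{"translation":[0,0,-0.1],"yaw":0,"jaw":0},{"translation":[0,0,-0.3],"yaw":0,"jaw":0},{"translation":[0,0,-0.5],"yaw":0,"jaw":0},{"translation":[0,0,-0.7],"yaw":0,"jaw":0},{"translation":[0,0,-0.9],"yaw":0,"jaw":0},{"translation":[0,0,-1.1],"yaw":0,"jaw":0},{"translation":[0,0,-1.3],"yaw":0,"jaw":0},{"translation":[0,0,-1.5],"yaw":0,"jaw":0},{"translation":[0,0,-1.7],"yaw":0,"jaw":0},{"translation":[0,0,-1.9],"yaw":0,"jaw":0},{"translation":[0,0,-2.1],"yaw":0,"jaw":0},{"translation":[0,0,-2.3],"yaw":0,"jaw":0},{"translation":[0,0,-2.5],"yaw":0,"jaw":0},{"translation":[0,0,-2.7],"yaw":0,"jaw":0},{"translation":[0,0,-2.9],"yaw":0,"jaw":0},{"translation":[0,0,-3.1],"yaw":0,"jaw":0},{"translation":[0,0,-3.3],"yaw":0,"jaw":0}]'
python3 - <<'E'
from h import *
f=grab_frame("side");a=cv2.imread("pics/side0.png")
cv2.imwrite("pics/side8.png",np.hstack([cv2.resize(x[150:300,270:370],None,fx=4,fy=4) for x in(a,f)]))
E
```

```text
clock: 8.95
tool_pos: [554.7, 213.9, 90.8]
ee_rot: [[-0.118, 0.993, -0.0], [0.993, 0.118, -0.0], [-0.0, -0.0, -1.0]]
force: [0.2, -1.3, 1.5]
gripper_width: -0.1
clock: 10.65
tool_pos: [554.5, 214.5, 123.7]
ee_rot: [[-0.118, 0.993, -0.0], [0.993, 0.118, 0.0], [0.0, -0.0, -1.0]]
force: [-0.2, -0.1, 0.7]
gripper_width: 0.2
```

View pics/side8.png

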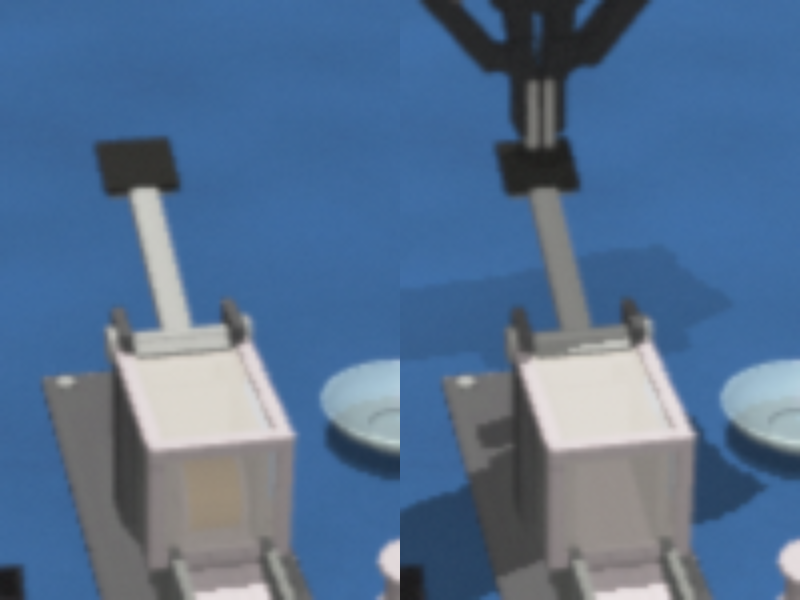

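The lid is closed: the paddle is back at its initial pixels and the fingers are just above it. Now I'll move clear.

```bash
python3 -m pendant '[{"translation":[0,0,-0.5],"yaw":0,"jaw":0},{"translation":[0,0,-1.5],"yaw":0,"jaw":0},{"translation":[0,0,-3],"yaw":0,"jaw":0},{"translation":[0,0,-5],"yaw":0,"jaw":0},{"translation":[0,0,-7],"yaw":0,"jaw":0},{"translation":[0,0,-8.5],"yaw":0,"jaw":0},{"translation":[0,0,-9],"yaw":0,"jaw":0},{"translation":[0,0,-9],"yaw":0,"jaw":0},{"translation":[0,0,-9],"yaw":0,"jaw":0},{"translation":[0,0,-9],"yaw":0,"jaw":0}]'
python3 - <<'E'
from h import *
f=grab_frame("side");g=grab_frame("top")
cv2.imwrite("pics/side9.png",cv2.resize(f[100:370,210:410],None,fx=2.2,fy=2.2))
a=cv2.imread("pics/side0.png");cv2.imwrite("pics/diff9.png",np.hstack([x[150:370,220:400] for x in(a,f,cv2.absdiff(a,f)*3)]))
for q in("spool",):
  for d in outline_of("side",q)[:1]: print(d["confidence"],d["extent"])
E
```

```text
clock: 11.7
tool_pos: [554.0, 213.9, 212.7]
ee_rot: [[-0.118, 0.993, -0.002], [0.993, 0.118, -0.001], [-0.0, -0.002, -1.0]]
force: [0.6, 0.6, 0.3]
gripper_width: 0.2
0.56 [232.5, 246.8, 258.0, 283.5]
```

View pics/diff9.png

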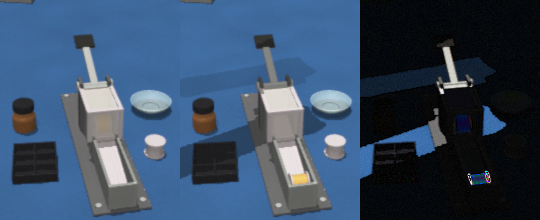

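View pics/side9.png

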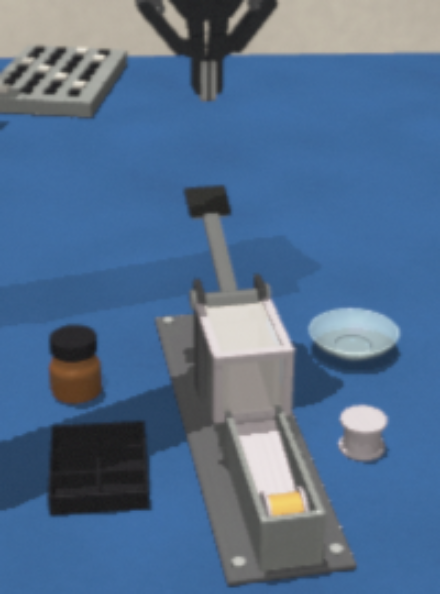

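The lid is shut, the spool is at the chute's end (crop (285,502)), and the gripper is clear. The bystanders have not moved; apart from the arm's shadow, the difference image shows only the spool's move.

```bash
python3 -c "
from cell import *
print(sign_off())"
```

```text
the job is handed in; nothing more can be done
None
```

I pressed the paddle down with the shut fingertips and the lid lifted. I held it there until the spool lay at the end of the chute, then eased the paddle up at 20–30 mm/s and backed off about 9 cm. The job is handed in at about 11.8 s on the clock; no verdict was reported.

**Last checks that passed:**
- **Spool:** while the lid was up, the two cameras put it at dispenser x ≈ 217 mm, y within 2 mm of centre. It looked the same in two pictures 0.7 s apart, and the last picture still shows it at the chute's end.
- **Lid and paddle:** both are back at their starting pixels.
- **Bystanders:** they show no movement; apart from the spool's move, the picture differs from the first one only by the arm's shadow.
- **Contact:** the force reads about zero with the gripper clear of the paddle.

**Checks that disagreed:**
- **Fingertip height:** the side camera showed the fingertips 35–40 mm higher than the reported TCP, in every pose. My first press, down to a reported z of 131 mm, therefore stopped above the paddle without touching it. I then felt downwards in small steps, and contact came at a reported z of about 111 mm. I did not find the cause.
- **Spool detection:** after the move clear, the network marked the jar as the spool (confidence 0.56), so I judged the spool's final position from the picture instead.

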